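# Hang a small bin on the bench rail

## Task

Hang the small grey bin on the aluminium rail of the bench rack, about midway along it: tilt the bin's front up, bring the steel tongue on its back up into the groove behind the upper lip, then swing it down until its back wall lies flat on the rail and it hangs level by itself. The rail's exact height is not known, so feel for the groove and go gently: never let the bin or the arm press on the rack with more than 30 N. Leave the glass jar, the glass dish and the timer where they stand.

Things in the scene. Friction and masses are not known exactly. Their poses are not given: they have to be found in the camera images.
- bin: loose open-topped grey plastic bin, about 0.15 kg, tub 90 deep (x) x 52 wide (y), walls 3 mm. Origin: centre of its underside; x points to its back, z up. Side walls (outer faces y = +-26) are 42 mm high, and 54 mm from x = -18 to the back wall's outer face at x = 45; front wall (x = -45) 36 mm high. Good grip: across the side walls at x about -8, z about 36.
- tongue_tip (a point): middle of the top edge of the steel tongue plate on the bin's back, at (53.5, 0, 73) mm in the bin's frame. The plate is 40 mm wide (y): a level neck 4 mm thick, z = 50 to 54, runs from x = 45 to 55; from its end the tongue, 3 mm thick (x = 52 to 55), rises from z = 50 to z = 73. Tilted 40 to 45 degrees it passes the mouth with 2 to 3 mm to spare along its own length
- neck_heel (a point): on the bin, at (45, 0, 50) mm in its frame: lower front corner of the neck, where it meets the back wall. With the bin hung level, the neck lies on the lower lip and the back wall on the rail's face, so this point is at the front edge of the lower lip (rack x = 0); the tongue then stands 3 mm behind the upper lip. Left alone, this play lets it nod front down by about 0.04 rad, which is right
- rack: fixed grey rack: foot plate x -20 to 130, 290 wide, 12 mm high; two posts 20 mm wide at y = +-127, up to z = 233; between them an aluminium rail 232 mm wide, its face at x = 0 looking to -x. Origin: on the bench under the middle of that face; x to the back, y along the rail, z up. The rail sits firm at a height that is not measured, up to 12 mm above or below its middle setting.
- rail_mid (a point): fixed point of the rack at (0, 0, 165) mm: where the front edge of the groove's lower lip lies at the rail's middle setting; the real one is within +-12 mm in z. Groove mouth: 18 mm high, from the lower to the upper lip, 220 mm long in y, ends closed; lips 4 mm thick (x 0 to 4); cavity behind them to x = 32. Smooth face from 64 mm below to 50 mm above that edge; rail top 53 mm above
- glass_jar: bystander: glass jar 69 mm across, 116 mm high, upright on the bench; origin at the centre of its underside
- petri_dish: bystander: flat round glass dish, 60 mm across, 14 mm high, on the bench; origin at the centre of its underside
- timer: bystander: white bench timer 66 x 62 x 19 mm, on the bench; origin at the centre of its underside
Things that resemble listed ones, but are neither listed nor needed, are in the scene too. Leave any blue or red look-alike of the bin alone.

How it is judged:
By the outcome, as a careful person would: the job done as asked, in the order asked, and still so for the second after the job is handed in, with the robot touching nothing.
It also fails if it takes over 64 s, if anything falls off the work surface, if the arm or the gripper's body presses on something with over 40 N, if the wrist force passes 120 N, or if a joint passes its speed limit or range.

## Robot

A 6-joint arm with a two-finger parallel gripper is mounted at the origin on a cart in front of the work surface, level with it; the furniture and walls round the work are solid. World frame = base frame: x ahead of the robot, y to its left, z up, the work surface at z = 0. Lengths are in mm, angles in rad, forces in N, time in s.
With the tool pointing down it reaches from about 300 to 875 mm from the base axis. Payload 4.2 kg.
Tool frame: the origin (TCP) lies at the centre of the arm's flange, where the gripper is bolted on; the fingertips stand 173 mm ahead of it and the grasp point (between the pads) lies 155 mm ahead of it; z points along the fingers, y is the line along which they close (so a half turn about z gives the same grasp; the last joint's range is limited). The gripper opens to 85 mm and grips with 20 to 120 N. Pads are 22 mm wide; open, the fingers measure 114 mm over their backs; the gripper's body (76 mm by 85 mm) begins 54 mm behind the grasp point. The pads swing forward as they close: fully open they stand 13 mm farther back than shut.
Start: joints at [1.29, 0.32, 1.565, -0, 1.257, -0.02], TCP at [148.263, 555.555, 404.738] pointing down, gripper open.
Joint ranges: [-3.11, 3.11], [-0.84, 2.01], [0.21, 2.61], [-1.34, 4.49], [0.05, 2.63], [-2.56, 2.56]. Speed limits (rad/s): [2.57, 2.57, 3.14, 3.14, 3.14, 3.14].

## Interface

Orientations are given as a unit quaternion [x, y, z, w].
In Python, from cell import manip, cams gives the robot as it stands. The module is installed in compiled form; this text tells all that it offers.
- The arm moves only by the tool creep_tool, called after "Call:" as name(argument=value, ...), one argument or row to a line, values as JSON. Schema: {"type":"object","properties":{"plan":{"type":"array","items":{"type":"array","items":{"type":"array","items":{"type":"number"},"minItems":5,"maxItems":5},"minItems":1,"maxItems":12},"minItems":1,"maxItems":1},"grip_force":{"type":"number"},"only":{"type":"string"},"quiet":{"type":"boolean"},"lines":{"type":"string"}},"required":["plan"],"additionalProperties":false}. plan is a list that holds a single list of rows (three levels of brackets), with 1 to 12 rows, each of 5 numbers: dx, dy, dz in mm, then a turn about the tool's z in rad, then the opening from 0.0 (shut) to 1.0 (fully open); each row is the pose to reach, as a shift and turn from the pose commanded when the call began, along the tool's axes at that moment; what a row does not reach only later rows make up. A row lasts 1/8 s, in which the tool goes at most 62.5 mm and 0.188 rad, less where a joint would pass 70% of its speed; a pose out of reach is approached as far as the arm can. The fingers move at their own pace and stop on an object; grip_force is the grip in N (left out, the last holds). Time passes only in rows, so rows that do not move let the fingers close. The tool returns the time, the measured TCP pose, the force, the opening and the grip force at its end. only (a regular expression) keeps the lines of the reply that match it, lines (a string "A,B") keeps lines A to B, and quiet returns only ok. Input that does not fit is refused with a message, and nothing moves.
- manip.read_state(): the state, without advancing time (a new reading comes with each control period).
- cams.grab_frame(name): name is "side" or "top" or "wrist"; returns a dict with "color" (384x512x3 uint8, red, green, blue), "fx", "fy", "cx", "cy" (pixels), "extrinsics" (4x4, takes a point from world to camera coordinates). Camera axes: x right, y up, looking along -z (the intrinsics and any distortion apply to the point x, -y, -z); pixel columns grow to the right and rows downward; lengths in mm; the calibration is good to about 2 mm. A picture is of the moment at which its call begins. There is no depth.
- manip.hand_in(): hands the job in; it is judged then, once.
The state is a dict: "time_s": time; "joint_pos": joint angles; "dq": joint speeds; "joint_torque": joint torques, N m; "position": TCP position; "tool_rot": TCP orientation; "force": force on the tool from outside, world axes, zero at the start; "moment": the same for the moment, N m; "gripper_width": opening from 0.0 (shut) to 1.0 (fully open); "grip_force": force on a finger pad.
Only numpy, scipy, OpenCV 4.12 (cv2) and the standard library are available. Lean on these libraries where they do the work, as an engineer would, in place of code of your own. Each camera call takes 0.05 s, during which the arm holds its last target. There are 200 camera calls.

## Working session

There is one attempt and no reset: what is moved stays moved. The work goes in short steps, Python scripts to look and compute and a tool call to move; the robot and the scene stay as the last step left them, time stands still between calls to the robot, and variables do not carry over. Pictures are saved under pics/ and viewed, at most 10 in all, crops included, and the job is handed in when it is done.

```bash
mkdir -p pics; cat > h.py <<'E'
import numpy as np, cv2
from cell import manip, cams
from scipy.spatial.transform import Rotation as R
def grab(n,save=None):
    f=cams.grab_frame(n)
    if save: cv2.imwrite('pics/'+save+'.png',f['color'][...,::-1])
    return f
def proj(f,P):
    P=np.atleast_2d(P).astype(float);E=np.array(f['extrinsics'])
    c=P@E[:3,:3].T+E[:3,3]
    return np.c_[f['cx']+f['fx']*c[:,0]/-c[:,2], f['cy']-f['fy']*c[:,1]/-c[:,2]]
def ray(f,uv):
    E=np.array(f['extrinsics']);Rm=E[:3,:3];o=-Rm.T@E[:3,3]
    d=np.array([(uv[0]-f['cx'])/f['fx'],-(uv[1]-f['cy'])/f['fy'],-1.])
    d=Rm.T@d;return o,d/np.linalg.norm(d)
def onz(f,uv,z):
    o,d=ray(f,uv);return o+d*(z-o[2])/d[2]
def tri(f1,u1,f2,u2):
    A=np.zeros((3,3));b=np.zeros(3);rs=[ray(f1,u1),ray(f2,u2)]
    for o,d in rs:
        M=np.eye(3)-np.outer(d,d);A+=M;b+=M@o
    p=np.linalg.solve(A,b)
    return p,[round(float(np.linalg.norm((np.eye(3)-np.outer(d,d))@(p-o))),1) for o,d in rs]
E
python3 - <<'E'
from h import *
a=[grab(n) for n in('side','top','wrist')]
print([k for k in a[0]], a[0].get('distortion'))
for f in a: print(f['fx'],f['cx'],f['cy'],ray(f,(256,192)))
cv2.imwrite('pics/a.png',np.hstack([cv2.resize(a[0]['color'],(400,300)),cv2.resize(a[2]['color'],(400,300))])[...,::-1])
cv2.imwrite('pics/top.png',cv2.resize(a[1]['color'],(800,600))[...,::-1])
s=manip.read_state();print(s)
E
```

```text
['color', 'fx', 'fy', 'cx', 'cy', 'extrinsics'] None
384.0263602738426 255.48285913925298 191.81604210393772 (array([1529.07390369,  327.45042706, 1185.4442598 ]), array([-0.65314726, -0.25331631, -0.71360318]))
486.5145075325613 263.539734518334 185.0162453227583 (array([ 293.15333357,  -68.02478474, 1644.50243891]), array([ 0.17139605,  0.03631578, -0.98453266]))
306.17997383263236 256.7986502710375 189.1115969458668 (array([ 80.5689371 , 573.09152859, 373.77837815]), array([ 0.27743616, -0.0782126 , -0.9575552 ]))
{'time_s': 0.15, 'joint_pos': array([ 1.28997395e+00,  3.20149634e-01,  1.56542962e+00, -7.30594019e-06,
        1.25742533e+00, -1.99924899e-02]), 'dq': array([ 2.36715112e-04, -1.75483583e-03, -1.16215208e-03, -1.87138113e-04,
       -8.74200112e-04, -1.71159338e-05]), 'joint_torque': array([-1.72389214e-04, -4.15842712e+01, -2.34342581e+01, -8.59016427e-05,
        5.99382125e-03, -3.88200908e-05]), 'position': array([148.24047522, 555.42069388, 404.06064067]), 'tool_rot': array([ 1.30044421e-01,  9.91507917e-01, -6.98516491e-04, -1.02347613e-04]), 'force': array([ 0.81551451,  0.1242139 , -0.12870504]), 'moment': array([-0.02603582,  0.01680649,  0.05806778]), 'grip_force': 0.0, 'gripper_width': 1.0037012609268345}
```

View pics/top.png

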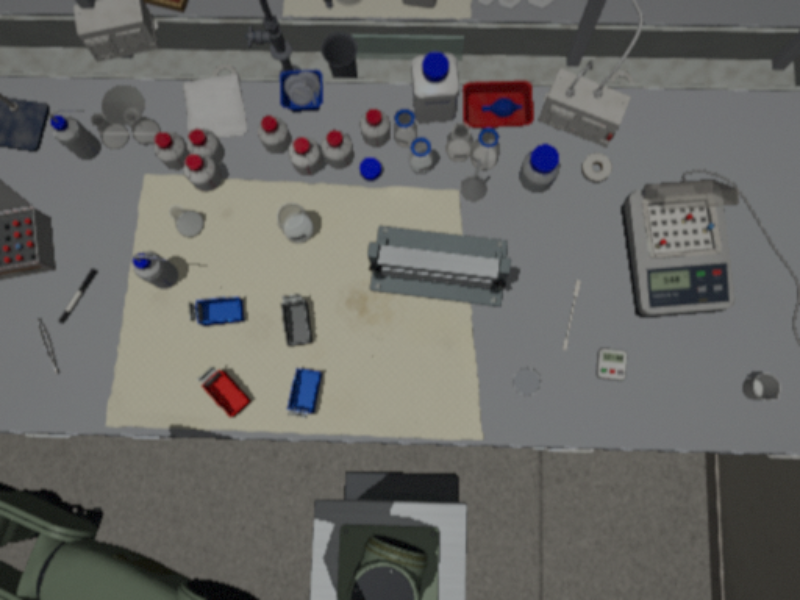

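View pics/a.png

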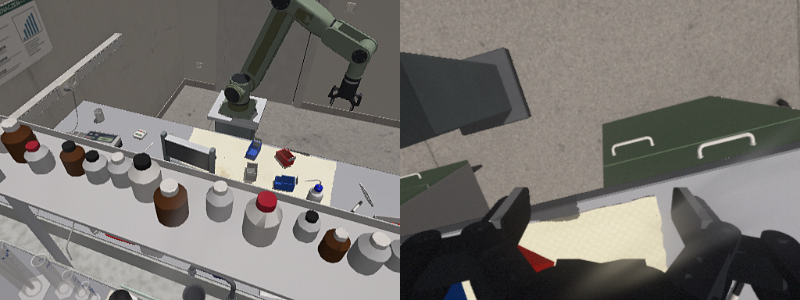

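The top view (800 px wide) shows one grey bin at (298,320). The blue bins at (220,311) and (306,391) and the red one at (227,392) are look-alikes, so the grey one fits. The rack is at (440,265), the timer at (612,364) and the dish at (527,380). I'll confirm with an enlarged crop.

```bash
python3 - <<'E'
from h import *
t=grab('top');s=grab('side')
c1=cv2.resize(t['color'][135:235,165:335],None,fx=4.7,fy=4.7,interpolation=cv2.INTER_CUBIC)[:300,:800]
c1=cv2.resize(t['color'][140:235,170:335],(520,300),interpolation=cv2.INTER_CUBIC)
c2=cv2.resize(s['color'][165:240,200:330],(520,300),interpolation=cv2.INTER_CUBIC)
cv2.imwrite('pics/crop.png',np.vstack([c1,c2])[...,::-1])
for uv in [(191,205)]: print(onz(t,uv,40))
for uv in [(245,174),(318,174)]: print(onz(t,uv,218))
print(proj(s,[onz(t,(191,205),40)]))
E
```

```text
[523.24924483 206.95236875  40.        ]
[595.48843923  19.21682176 218.        ]
[ 600.56353023 -199.31612804  218.        ]
[[320.60662501 216.95009545]]
```

View pics/crop.png

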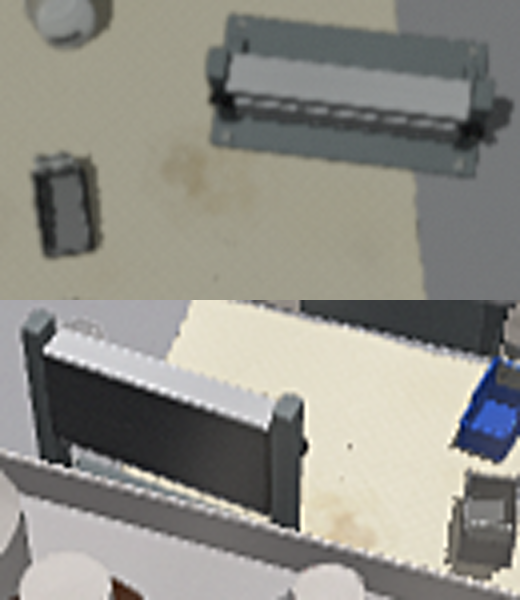

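The crop confirms the grey bin: open tub, with the tongue on its far end, crop (55,160). The rail's face looks towards the robot. Next I'll bring the wrist camera over the bin.

Call:
creep_tool(
  plan=[
    [[-60,-34,0,-0.1,1],[-110,-62,0,-0.2,1],[-165,-94,0,-0.3,1],[-220,-125,0,-0.39,1],[-280,-160,0,-0.39,1],[-340,-194,0,-0.39,1],[-390,-222,0,-0.39,1],[-430,-245,0,-0.39,1],[-430,-245,0,-0.39,1],[-430,-245,0,-0.39,1]],
  ],
)

```text
time_s: 1.5
position: [500.3, 208.0, 404.4]
tool_rot: [-0.064, 0.998, 0.0, -0.001]
force: [-0.6, -0.4, -0.1]
gripper_width: 1.003
grip_force: 0.0
```

```bash
python3 - <<'E'
from h import *
f=grab('wrist','w1');print(manip.read_state()['position'],R.from_quat(manip.read_state()['tool_rot']).as_matrix().round(3))
print(ray(f,(256,192)));print(proj(f,[[523,207,40],[523,207,0]]))
E
```

```text
[499.92174292 208.49750828 404.55018074] [[-0.992 -0.129 -0.001]
 [-0.129  0.992  0.   ]
 [ 0.001  0.    -1.   ]]
(array([430.81821751, 198.33668967, 374.3219232 ]), array([ 0.28520891,  0.03477855, -0.95783419]))
[[253.7851969  185.44593333]
 [254.06683012 176.9660793 ]]
```

View pics/w1.png

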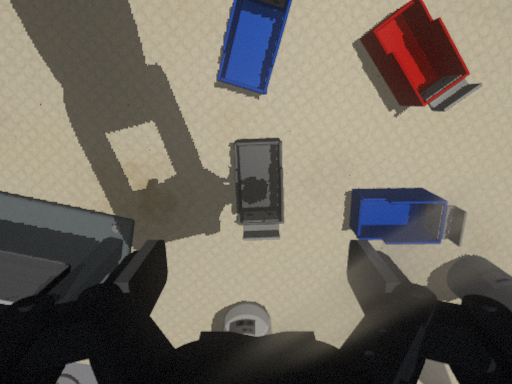

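```bash
cat >> h.py <<'E'
def binmask(f,box):
    h=cv2.cvtColor(f['color'],cv2.COLOR_RGB2HSV);m=(h[...,1]<40).astype(np.uint8)*255
    M=np.zeros_like(m);x0,y0,x1,y1=box;M[y0:y1,x0:x1]=m[y0:y1,x0:x1];return M
E
python3 - <<'E'
from h import *
f=grab('wrist')
c=f['color'];h=cv2.cvtColor(c,cv2.COLOR_RGB2HSV)
for p in [(200,150),(260,160),(240,180),(262,219),(262,229),(262,236),(230,180),(262,244)]: print(p,h[p[1],p[0]],c[p[1],p[0]])
m=binmask(f,(220,125,300,245))
out=cv2.resize(c[125:250,205:305],(400,500),interpolation=cv2.INTER_NEAREST)
o2=cv2.cvtColor(cv2.resize(m[125:250,205:305],(400,500),interpolation=cv2.INTER_NEAREST),cv2.COLOR_GRAY2RGB)
cv2.imwrite('pics/m.png',np.hstack([out,o2])[...,::-1])
E
```

```text
(200, 150) [ 20  46 188] [188 177 154]
(260, 160) [ 15  10 102] [102 100  98]
(240, 180) [45 22 47] [45 47 43]
(262, 219) [12 21 61] [61 58 56]
(262, 229) [ 23   8 124] [124 123 120]
(262, 236) [23 30 69] [69 67 61]
(230, 180) [15 43 95] [95 87 79]
(262, 244) [ 22  47 183] [183 174 149]
```

View pics/m.png

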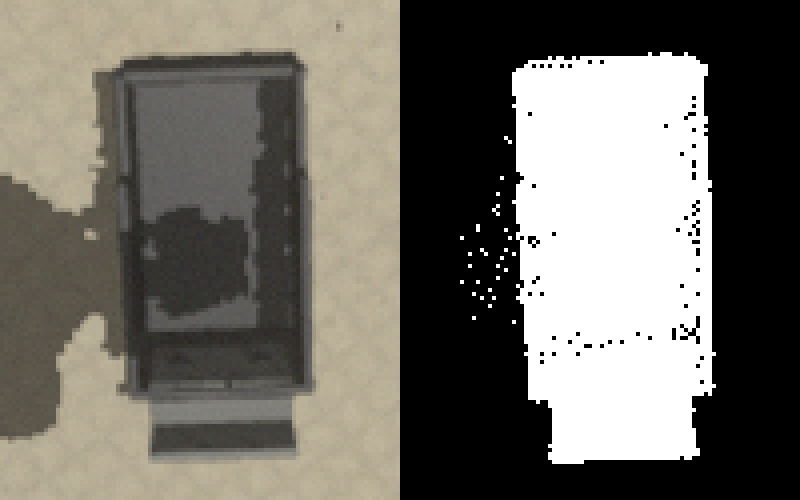

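The mask and crop show the bin clearly. The wrist pixels are: front bottom edge mid (257.8,138.9), back rim corners (235,224) and (283.5,223.5), tongue top edge mid (260.8,239). I'll move sideways for a second view, so heights come from triangulation.

```bash
python3 - <<'E'
from h import *
f=grab('wrist')
pts={'fb':((257.8,138.9),0),'bl':((235,224),54),'br':((283.5,223.5),54),'tl':((242.5,239.2),73),'tr':((279,238.8),73)}
for k,(u,z) in pts.items(): print(k,onz(f,u,z).round(1))
import pickle;pickle.dump(f,open('w1.pkl','wb'))
E
```

```text
fb [474.9 206.3   0. ]
bl [566.3 192.2  54. ]
br [558.6 246.4  54. ]
tl [574.7 202.6  73. ]
tr [569.1 241.5  73. ]
```

Call:
creep_tool(
  plan=[
    [[20,-40,30,0,1],[40,-80,60,0,1],[50,-100,80,0,1],[50,-100,80,0,1],[50,-100,80,0,1]],
  ],
)

```text
time_s: 2.28
position: [464.4, 103.5, 325.8]
tool_rot: [-0.065, 0.998, 0.0, 0.001]
force: [-0.2, 1.1, 0.7]
gripper_width: 1.003
grip_force: 0.0
```

```bash
python3 - <<'E'
from h import *
import pickle
f=grab('wrist','w2');pickle.dump(f,open('w2.pkl','wb'))
f1=pickle.load(open('w1.pkl','rb'))
c=proj(f,[[523,210,40]])[0].round().astype(int);print(c)
x,y=c-[50,62];print(x,y)
a=cv2.resize(f['color'][max(y,0):y+150,x:x+100],(400,600),interpolation=cv2.INTER_NEAREST)
cv2.imwrite('pics/w2c.png',a[...,::-1])
E
```

```text
[363 258]
313 196
```

View pics/w2c.png

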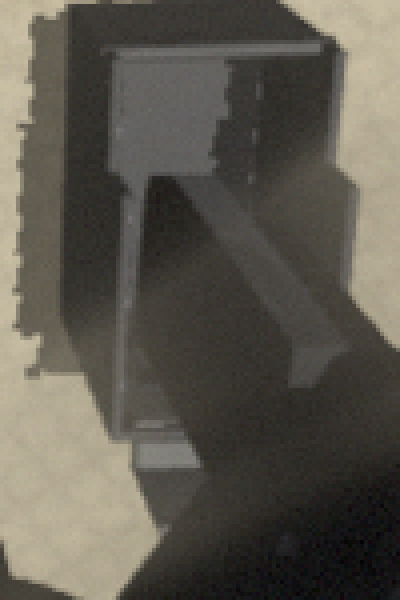

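In this crop (origin 313,196, 4x) the near back rim corner is at (108,438) → px (340,305.5). The front rim corner is at (108,50) → px (340,208.5).

```bash
python3 - <<'E'
from h import *
import pickle
f1=pickle.load(open('w1.pkl','rb'));f2=pickle.load(open('w2.pkl','rb'))
print(tri(f1,(235,224),f2,(340,305.5)));print(tri(f1,(234.5,142.5),f2,(340,208.5)))
E
```

```text
(array([564.54845938, 192.51347953,  57.30257451]), [0.4, 0.4])
(array([478.1892343 , 180.44903695,  36.47010613]), [0.5, 0.5])
```

View pics/w2.png

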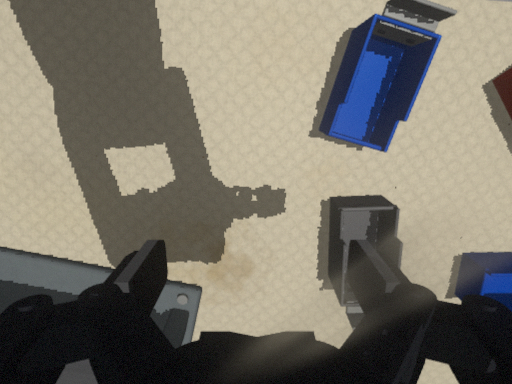

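The view shows the bin at px (362,255) and the rack's front-left foot corner at (200,287). The measured heights agree with the text. Bin origin is about (518.6,212.8), yaw 0.14. Next I'll move over it, descend and grip, and work out the rack pose from these views.

Call:
creep_tool(
  plan=[
    [[-30,50,0,-0.01,1],[-60,101,0,-0.01,1],[-60,101,40,-0.01,1],[-60,101,80,-0.01,1],[-60,101,120,-0.01,1],[-60,101,138,-0.01,1],[-60,101,138,-0.01,1],[-60,101,138,-0.01,1]],
  ],
)

```text
time_s: 3.32
position: [511.1, 211.1, 187.9]
tool_rot: [-0.07, 0.998, 0.0, 0.001]
force: [0.0, 0.9, 0.3]
gripper_width: 1.005
grip_force: 0.0
```

Call:
creep_tool(
  plan=[
    [[0,0,0,0,0],[0,0,0,0,0],[0,0,0,0,0],[0,0,0,0,0],[0,0,0,0,0],[0,0,0,0,0],[0,0,0,0,0],[0,0,0,0,0]],
  ],
  grip_force=25,
)

```text
time_s: 4.32
position: [510.7, 210.5, 187.8]
tool_rot: [-0.069, 0.998, 0.0, 0.001]
force: [-0.6, 0.0, 6.4]
gripper_width: 0.609
grip_force: 26.8
```

```bash
python3 - <<'E'
from h import *
import pickle
f2=pickle.load(open('w2.pkl','rb'));t=grab('top')
a=onz(f2,(2,250),12);b=onz(f2,(200,287),12);print(a,b,np.arctan2(-(b-a)[0],(b-a)[1]))
a=onz(t,(320.7,195.5),12);b=onz(t,(237.6,185.4),12);print(a,b,np.arctan2(-(b-a)[0],(b-a)[1]))
E
```

```text
[ 575.6684023  -145.38758041   12.        ] [592.93900107  58.94281767  12.        ] -0.084322482492137
[ 570.53729846 -227.86509577   12.        ] [598.74491611  55.77645163  12.        ] -0.09912220338438085
```

Call:
creep_tool(
  plan=[
    [[0,0,-30,0,0],[0,0,-80,0,0],[0,0,-140,0,0],[0,0,-200,0,0],[0,0,-250,0,0],[0,0,-270,0,0],[-15,-50,-270,0,0],[-30,-100,-270,0.05,0],[-45,-150,-270,0.1,0],[-60,-200,-270,0.15,0],[-80,-260,-270,0.2,0],[-97,-316,-270,0.235,0]],
  ],
)

```text
time_s: 5.88
position: [650.7, -91.2, 456.3]
tool_rot: [0.049, 0.999, 0.0, -0.0]
force: [0.7, -0.1, -1.5]
gripper_width: 0.61
grip_force: 26.8
```

Call:
creep_tool(
  plan=[
    [[0,0,0,0,0],[0,0,0,0,0]],
  ],
)

```text
time_s: 6.12
position: [650.0, -89.3, 456.0]
tool_rot: [0.048, 0.999, 0.0, -0.001]
force: [-1.1, -0.0, -1.5]
gripper_width: 0.609
grip_force: 26.8
```

```bash
python3 - <<'E'
from h import *
import pickle
f=grab('wrist','w3');pickle.dump(f,open('w3.pkl','wb'));s=manip.read_state();print(s['position'],s['tool_rot'])
print(proj(f,[[602,-89,165],[602-11+3,-89-115,218],[602+11,-89+115,218]]))
E
```

```text
[649.856147   -88.54836515 456.42396505] [ 4.75838253e-02  9.98867037e-01  3.66584705e-04 -5.36841153e-04]
[[251.8695286  128.21786726]
 [ 80.04994126 139.70370148]
 [422.4240151  134.83115113]]
```

View pics/w3.png

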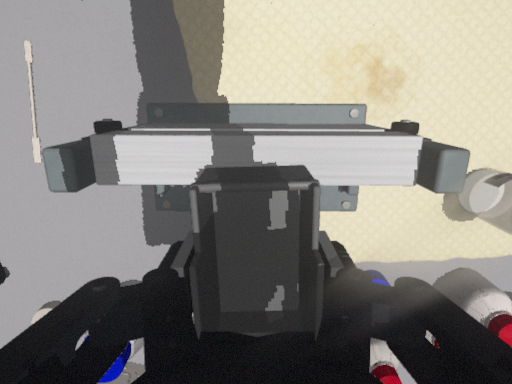

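The wrist view shows the rack square to the tool: foot front corners at (148,104) and (365,104), rail top between rows ~136 and ~184 across columns 95–418. The bin is level in the grip. I'll get the edges numerically.

```bash
python3 - <<'E'
from h import *
import pickle
f=pickle.load(open('w3.pkl','rb'));g=cv2.cvtColor(f['color'],cv2.COLOR_RGB2GRAY).astype(int)
for c in (140,180,330,380): print(c,g[98:192,c].tolist())
for r in (107,150,160): print(r,'L',g[r,40:165].tolist(),'R',g[r,350:470].tolist())
E
```

```text
140 [91, 87, 86, 90, 88, 88, 90, 87, 89, 88, 84, 88, 86, 87, 89, 87, 90, 90, 87, 87, 88, 89, 88, 87, 89, 90, 84, 86, 96, 92, 138, 184, 147, 99, 101, 96, 119, 171, 202, 207, 208, 208, 209, 207, 205, 205, 207, 210, 207, 207, 207, 208, 210, 207, 208, 207, 208, 207, 205, 205, 206, 208, 205, 201, 202, 207, 209, 206, 205, 205, 211, 210, 210, 207, 204, 205, 206, 205, 205, 204, 207, 208, 207, 211, 208, 203, 185, 164, 168, 169, 170, 167, 167, 168]
180 [87, 84, 83, 89, 82, 73, 69, 69, 70, 68, 71, 77, 71, 72, 70, 71, 71, 70, 73, 74, 71, 73, 75, 70, 74, 77, 82, 82, 85, 91, 144, 200, 176, 97, 97, 100, 105, 149, 197, 209, 209, 209, 208, 206, 204, 205, 207, 207, 208, 206, 205, 207, 209, 209, 207, 206, 209, 209, 207, 205, 207, 208, 207, 203, 201, 205, 203, 206, 203, 203, 209, 213, 211, 211, 208, 206, 203, 204, 206, 204, 207, 209, 212, 211, 208, 207, 171, 82, 78, 75, 77, 75, 75, 75]
330 [220, 218, 217, 219, 219, 188, 115, 136, 144, 149, 148, 146, 147, 150, 149, 148, 147, 148, 148, 147, 148, 149, 149, 148, 148, 138, 112, 105, 102, 105, 116, 175, 202, 139, 105, 104, 102, 134, 193, 204, 206, 210, 207, 2
[... 3595 characters left out ...]
08, 207, 205, 206, 206, 207, 208, 205, 206, 207, 206, 207, 208, 210, 207, 207, 209, 208, 207, 206, 208, 206, 206, 207] R [205, 206, 203, 205, 204, 204, 206, 206, 205, 205, 204, 207, 206, 207, 203, 206, 205, 208, 203, 208, 207, 206, 206, 206, 205, 207, 206, 209, 207, 207, 207, 206, 206, 207, 205, 206, 206, 206, 207, 207, 206, 209, 208, 210, 210, 208, 208, 208, 206, 205, 208, 209, 209, 209, 208, 209, 208, 210, 209, 209, 208, 210, 210, 206, 210, 211, 210, 149, 110, 91, 74, 68, 70, 71, 71, 71, 68, 68, 66, 69, 70, 70, 69, 69, 67, 67, 68, 70, 80, 90, 103, 112, 124, 131, 140, 143, 142, 140, 139, 136, 138, 137, 140, 137, 136, 135, 135, 136, 138, 136, 137, 137, 139, 135, 136, 139, 136, 134, 131, 205]
```

```bash
python3 - <<'E'
from h import *
import pickle
f=pickle.load(open('w3.pkl','rb'));E=np.array(f['extrinsics'])
def atdepth(u,v,D):
    o,d=ray(f,(u,v));w=E[2,:3]@d;return o+d*(D/-w)
for w in (329.5,331,332.5):
    D=f['fx']*232/w; print(w,atdepth(90.2,135,D).round(1),atdepth(421.4,135.4,D).round(1))
D=f['fx']*232/331
for v in (184.5,): # back edge
    for zz in (216,218,220): print('back',onz(f,(180,v),zz).round(1),'front',onz(f,(180,135.2),zz).round(1),onz(f,(90.2,135.0),zz).round(1),onz(f,(421.4,135.4),zz).round(1))
a,b=onz(f,(148,103.3),12),onz(f,(366.5,103.3),12);print('foot',a,b,np.arctan2(-(b-a)[0],(b-a)[1]),np.linalg.norm(b-a))
print('lip at x of face:')
fr=onz(f,(330,135.4),218);o,d=ray(f,(330,128.4))
# intersect with vertical plane of face (normal rack x)
for yaw in(-.095,):
    n=np.array([np.cos(yaw),np.sin(yaw),0]);print((o+d*((fr-o)@n)/(d@n)).round(1))
# top camera second view
t=grab('top');g=cv2.cvtColor(t['color'],cv2.COLOR_RGB2GRAY).astype(int)
for c in (255,275,295): print(c,g[150:185,c].tolist())
pickle.dump(t,open('t2.pkl','wb'))
E
```

```text
329.5 [ 592.1 -201.8  208.2] [614.8  30.3 208.5]
331 [ 592.1 -201.2  209.1] [614.7  29.8 209.4]
332.5 [ 592.  -200.7  210.1] [614.5  29.3 210.4]
back [ 632.  -142.6  216. ] front [ 597.7 -136.9  216. ] [ 591.7 -197.5  216. ] [613.6  26.4 216. ]
back [ 631.5 -142.   218. ] front [ 597.5 -136.4  218. ] [ 591.6 -196.4  218. ] [613.3  25.3 218. ]
back [ 631.  -141.5  220. ] front [ 597.4 -135.8  220. ] [ 591.5 -195.3  220. ] [613.   24.3 220. ]
foot [ 569.963543  -223.8534215   12.       ] [597.35424228  59.28109019  12.        ] -0.09644083174466458 284.4563272531844
lip at x of face:
[608.6 -23.6 164.1]
255 [95, 98, 100, 103, 104, 105, 104, 104, 100, 98, 97, 93, 83, 71, 70, 81, 96, 98, 92, 91, 88, 85, 85, 80, 79, 76, 77, 79, 78, 64, 42, 46, 68, 81, 85]
275 [33, 42, 46, 53, 56, 57, 57, 60, 58, 57, 61, 79, 75, 52, 59, 97, 132, 142, 126, 103, 96, 97, 98, 97, 96, 98, 100, 102, 104, 98, 78, 48, 35, 38, 58]
295 [11, 16, 18, 31, 42, 52, 58, 64, 67, 65, 67, 72, 81, 93, 97, 99, 100, 101, 101, 104, 105, 106, 104, 103, 103, 102, 103, 106, 106, 101, 96, 90, 82, 79, 77]
```

The rack origin is about (603.5,-85.4), yaw -0.097, and the rail is 36 deep with its top at z≈207–209. The tool can't pitch, so I'll make the bin pivot in a light grip. Its front underside edge rests on the rail's rear top edge while the pads sink behind the rail. First contact also gives the rail's height.

Call:
creep_tool(
  plan=[
    [[-20,0,20,0,0],[-20,0,44,0,0],[-20,0,50,0,0],[-20,0,50,0,0],[-20,0,50,0,0]],
  ],
  grip_force=20,
)

```text
time_s: 6.85
position: [670.1, -90.8, 408.2]
tool_rot: [0.048, 0.999, -0.0, 0.001]
force: [0.7, -0.6, -0.2]
gripper_width: 0.612
grip_force: 26.8
```

Call:
creep_tool(
  plan=[
    [[0,0,1,0,0],[0,0,2,0,0],[0,0,3,0,0],[0,0,4,0,0]],
  ],
)

```text
time_s: 7.35
position: [670.2, -91.2, 402.6]
tool_rot: [0.048, 0.999, 0.0, -0.0]
force: [0.5, 0.4, -1.1]
gripper_width: 0.607
grip_force: 26.8
```

Call:
creep_tool(
  plan=[
    [[0,0,1,0,0],[0,0,2,0,0],[0,0,3,0,0],[0,0,4,0,0]],
  ],
)

```text
time_s: 7.85
position: [670.2, -91.2, 399.1]
tool_rot: [0.048, 0.999, -0.0, 0.0]
force: [0.1, -0.1, 2.0]
gripper_width: 0.61
grip_force: 27.1
```

Call:
creep_tool(
  plan=[
    [[0,0,1,0,0],[0,0,2,0,0],[0,0,3,0,0]],
  ],
)

```text
time_s: 8.22
position: [670.5, -91.4, 397.9]
tool_rot: [0.048, 0.999, -0.001, 0.002]
force: [0.3, -1.8, 7.2]
gripper_width: 0.603
grip_force: 19.6
```

Call:
creep_tool(
  plan=[
    [[0,0,1,0,0],[0,0,2,0,0],[0,0,3,0,0]],
  ],
)

```text
time_s: 8.6
position: [671.1, -91.6, 396.0]
tool_rot: [0.048, 0.999, -0.001, 0.004]
force: [2.5, -1.9, 9.9]
gripper_width: 0.611
grip_force: 19.7
```

Call:
creep_tool(
  plan=[
    [[0,0,1,0,0],[-1,0,2,0,0],[-1,0,3,0,0]],
  ],
)

```text
time_s: 8.98
position: [672.5, -91.7, 393.5]
tool_rot: [0.048, 0.999, -0.001, 0.006]
force: [4.4, -1.0, 9.6]
gripper_width: 0.603
grip_force: 19.7
```

Call:
creep_tool(
  plan=[
    [[-1,0,2,0,0],[-2,0,4,0,0],[-3,0,6,0,0],[-4,0,8,0,0]],
  ],
)

```text
time_s: 9.48
position: [676.6, -92.1, 385.2]
tool_rot: [0.048, 0.999, -0.001, 0.005]
force: [4.8, -1.0, 7.3]
gripper_width: 0.611
grip_force: 19.6
```

```bash
python3 - <<'E'
from h import *
f=grab('wrist');s=grab('side')
a=f['color'][120:384,120:400]
c=proj(s,[[660,-90,230]])[0].astype(int);print(c)
b=s['color'][c[1]-45:c[1]+45,c[0]-60:c[0]+60]
cv2.imwrite('pics/t1.png',np.hstack([cv2.resize(a,(400,377)),cv2.resize(b,(400,377),interpolation=cv2.INTER_CUBIC)])[...,::-1])
E
```

```text
[234 187]
```

View pics/t1.png

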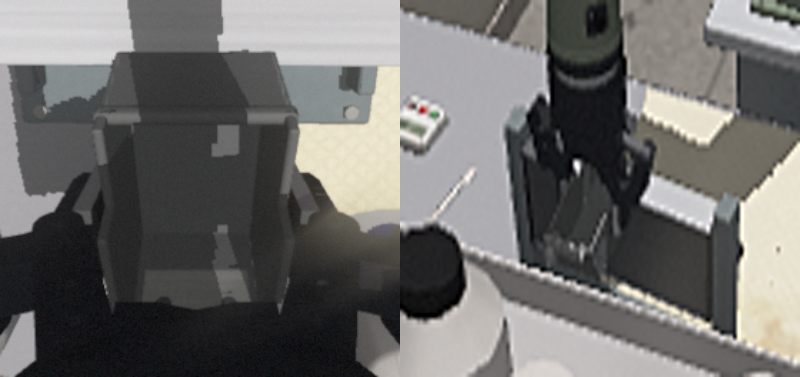

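The picture shows the bin pivoting front-up. In the wrist view the front bottom edge is at about row 156 and the front rim at about row 202. I'll get the tilt from these edges with the calibration.

```bash
cat >> h.py <<'E'
from scipy.optimize import least_squares
def prof(f,c,r0,r1):
    g=cv2.cvtColor(f['color'],cv2.COLOR_RGB2GRAY).astype(int);return g[r0:r1,c].tolist()
def tilt(f,s,vb,vr,zp=None,u=257):
    """vb row of front bottom edge, vr row of front rim top outer edge; pads at bin (-8,zp)"""
    T=R.from_quat(s['tool_rot']).as_matrix();p=np.array(s['position']);ex=-T[:,0]
    def pt(x,z,th,zp,zoff):
        a,b=x+8,z-zp;c,q=np.cos(th),np.sin(th)
        return p+T[:,2]*(155-zoff)+ex*(a*c+b*q)-T[:,2]*(-a*q+b*c)
    def r(q):
        zp=187.8-155+q[1]  # pads q[1] farther back than nominal
        return [proj(f,pt(-45,0,q[0],zp,q[1]))[0,1]-vb, proj(f,pt(-45,36,q[0],zp,q[1]))[0,1]-vr]
    o=least_squares(r,[.4,3.]);return np.degrees(o.x[0]),187.8-155+o.x[1],o.fun
E
python3 - <<'E'
from h import *
f=grab('wrist')
for c in (230,245,285): print(c,prof(f,c,148,214))
E
```

```text
230 [105, 106, 102, 102, 104, 98, 106, 101, 84, 58, 59, 62, 58, 59, 62, 58, 56, 61, 58, 59, 58, 57, 61, 58, 58, 58, 59, 57, 55, 53, 56, 57, 54, 55, 56, 53, 57, 53, 55, 57, 53, 56, 54, 51, 58, 57, 52, 52, 53, 54, 56, 56, 62, 57, 59, 59, 59, 57, 55, 51, 53, 59, 59, 61, 59, 55]
245 [105, 103, 100, 101, 101, 102, 101, 95, 67, 57, 59, 60, 58, 56, 59, 56, 60, 55, 59, 53, 56, 59, 54, 53, 54, 56, 51, 55, 59, 54, 55, 56, 51, 54, 53, 54, 56, 51, 53, 52, 56, 56, 52, 48, 48, 54, 50, 47, 56, 53, 56, 55, 60, 61, 60, 59, 55, 55, 56, 47, 53, 55, 55, 58, 59, 59]
285 [207, 205, 205, 201, 200, 202, 203, 175, 85, 86, 85, 83, 85, 84, 84, 84, 85, 82, 81, 83, 85, 83, 84, 83, 85, 82, 80, 76, 68, 59, 57, 58, 56, 56, 59, 55, 57, 60, 56, 60, 56, 56, 52, 58, 52, 55, 55, 53, 59, 52, 57, 60, 65, 62, 62, 59, 58, 59, 51, 64, 91, 108, 108, 108, 109, 109]
```

```bash
python3 - <<'E'
from h import *
f=grab('wrist');s=manip.read_state()
for vb,vr in((156,199.5),(156.5,199.5),(156,200.5)): print(tilt(f,s,vb,vr))
E
```

```text
(np.float64(17.200937536901392), np.float64(30.035060176899172), array([-2.84217094e-13, -2.27373675e-13]))
(np.float64(16.83790770751876), np.float64(29.40136862569694), array([5.34328137e-12, 4.80042672e-11]))
(np.float64(17.8163919875076), np.float64(29.68612620415769), array([ 2.84217094e-14, -3.69482223e-13]))
```

Call:
creep_tool(
  plan=[
    [[-1,0,2,0,0],[-2,0,4,0,0],[-3,0,6,0,0],[-4,0,8,0,0],[-5,0,10,0,0]],
  ],
)

```text
time_s: 10.3
position: [680.9, -92.6, 374.0]
tool_rot: [0.048, 0.999, -0.001, 0.003]
force: [1.9, -1.7, 5.8]
gripper_width: 0.605
grip_force: 20.0
```

Call:
creep_tool(
  plan=[
    [[-1,0,2,0,0],[-2,0,4,0,0],[-2,0,6,0,0],[-3,0,8,0,0],[-3,0,8,0,0]],
  ],
)

```text
time_s: 10.92
position: [683.6, -92.7, 364.9]
tool_rot: [0.048, 0.999, -0.0, 0.002]
force: [1.3, -1.6, 5.5]
gripper_width: 0.607
grip_force: 20.4
```

```bash
python3 - <<'E'
from h import *
f=grab('wrist')
for c in (230,245,285): print(c,prof(f,c,150,240))
E
```

```text
230 [106, 109, 108, 106, 107, 103, 84, 63, 63, 64, 64, 66, 63, 61, 58, 62, 64, 62, 60, 59, 59, 59, 60, 62, 59, 61, 58, 65, 62, 61, 59, 59, 61, 59, 65, 60, 62, 61, 63, 59, 61, 59, 61, 58, 61, 63, 56, 57, 58, 61, 59, 59, 59, 57, 56, 62, 60, 59, 59, 56, 61, 58, 56, 58, 58, 58, 58, 55, 56, 61, 58, 53, 56, 58, 57, 55, 57, 50, 49, 54, 58, 57, 60, 59, 58, 57, 60, 60, 59, 55]
245 [103, 104, 108, 109, 105, 104, 80, 59, 62, 61, 61, 62, 59, 62, 62, 61, 63, 64, 61, 60, 60, 64, 60, 62, 60, 63, 58, 59, 60, 62, 61, 59, 59, 60, 61, 58, 59, 60, 59, 59, 61, 58, 56, 58, 58, 60, 57, 59, 60, 58, 60, 57, 57, 58, 55, 58, 58, 58, 58, 59, 56, 57, 56, 59, 58, 59, 59, 58, 56, 55, 56, 54, 58, 57, 56, 57, 55, 49, 50, 54, 54, 58, 52, 55, 60, 57, 60, 58, 59, 57]
285 [184, 188, 192, 189, 188, 163, 82, 67, 62, 65, 63, 66, 64, 66, 65, 66, 66, 63, 64, 62, 60, 67, 63, 61, 61, 62, 63, 61, 64, 63, 63, 64, 61, 62, 57, 62, 62, 59, 63, 61, 61, 60, 60, 62, 62, 60, 59, 60, 62, 57, 61, 64, 60, 60, 56, 61, 57, 60, 61, 58, 56, 61, 60, 57, 55, 59, 59, 59, 60, 60, 59, 60, 58, 57, 55, 57, 54, 52, 52, 54, 60, 59, 53, 58, 61, 61, 56, 56, 60, 58]
```

```bash
cat >> h.py <<'E'
def binpt(s,x,z,th,zp):
    """world point of bin point (x,z) with pads at bin (-8,zp), TCP-to-pad = 187.8-zp"""
    T=R.from_quat(s['tool_rot']).as_matrix();p=np.array(s['position']);ex=-T[:,0];th=np.radians(th)
    a,b=x+8,z-zp;c,q=np.cos(th),np.sin(th)
    return p+T[:,2]*(187.8-zp)+ex*(a*c+b*q)-T[:,2]*(-a*q+b*c)
E
python3 - <<'E'
from h import *
f=grab('wrist');s=manip.read_state()
for zp in (29,31,33,35):
  for th in (36,39,42,45): print(zp,th,[round(float(proj(f,binpt(s,x,z,th,zp))[0,1]),1) for x,z in((-45,0),(-45,36),(-42,36))], binpt(s,-45,0,th,zp).round(1)[[0,2]])
E
```

```text
29 36 [155.8, 228.7, 232.9] [637.4 204.2]
29 39 [156.8, 234.0, 237.7] [637.3 206.7]
29 42 [158.1, 239.5, 242.7] [637.4 209.1]
29 45 [159.8, 245.1, 247.8] [637.6 211.6]
31 36 [153.3, 226.1, 230.3] [636.2 204.6]
31 39 [154.0, 231.2, 235.1] [636.1 207.1]
31 42 [155.1, 236.6, 239.9] [636.1 209.6]
31 45 [156.6, 242.2, 244.9] [636.2 212.2]
33 36 [150.7, 223.4, 227.8] [635. 205.]
33 39 [151.2, 228.5, 232.4] [634.8 207.5]
33 42 [152.1, 233.7, 237.1] [634.7 210.1]
33 45 [153.3, 239.2, 242.0] [634.8 212.7]
35 36 [148.0, 220.7, 225.2] [633.8 205.3]
35 39 [148.3, 225.6, 229.6] [633.6 208. ]
35 42 [149.0, 230.8, 234.3] [633.4 210.6]
35 45 [150.0, 236.1, 239.1] [633.4 213.3]
```

```bash
python3 - <<'E'
from h import *
f=grab('wrist');g=f['color'].mean(2)
m=g[190:262,228:290].mean(1);print([f"{190+i}:{v:.0f}" for i,v in enumerate(m)])
for r in (160,175,215,222,226,230): print(r,[int(v) for v in g[r,180:215]],[int(v) for v in g[r,300:338]])
E
```

```text
['190:59', '191:59', '192:60', '193:59', '194:59', '195:59', '196:59', '197:59', '198:59', '199:58', '200:59', '201:58', '202:58', '203:58', '204:59', '205:58', '206:58', '207:58', '208:58', '209:58', '210:58', '211:58', '212:58', '213:58', '214:58', '215:57', '216:58', '217:59', '218:58', '219:57', '220:57', '221:57', '222:58', '223:57', '224:58', '225:57', '226:56', '227:51', '228:52', '229:55', '230:56', '231:57', '232:57', '233:58', '234:58', '235:58', '236:59', '237:59', '238:59', '239:58', '240:55', '241:53', '242:51', '243:51', '244:51', '245:51', '246:51', '247:54', '248:57', '249:57', '250:57', '251:57', '252:57', '253:57', '254:56', '255:57', '256:57', '257:57', '258:57', '259:57', '260:57', '261:57']
160 [204, 202, 204, 205, 206, 205, 204, 207, 204, 205, 204, 139, 105, 113, 111, 114, 108, 107, 108, 106, 105, 106, 105, 106, 106, 107, 106, 106, 105, 105, 105, 106, 81, 65, 69] [106, 109, 108, 107, 106, 107, 103, 106, 108, 108, 109, 106, 108, 108, 107, 109, 108, 109, 110, 112, 111, 107, 107, 187, 210, 211, 208, 207, 209, 209, 209, 210, 208, 211, 210, 212, 209, 208]
175 [141, 1
[... 1010 characters left out ...]
06, 107, 105, 108, 109, 108, 103, 103, 189, 221, 224, 221, 218, 218]
226 [82, 78, 94, 116, 122, 112, 107, 98, 93, 95, 96, 95, 93, 94, 93, 93, 95, 92, 93, 94, 94, 93, 91, 88, 91, 96, 96, 97, 92, 94, 95, 94, 95, 94, 97] [54, 59, 58, 58, 60, 82, 93, 94, 95, 96, 97, 97, 99, 97, 97, 98, 97, 97, 98, 96, 94, 97, 99, 97, 98, 97, 100, 97, 101, 97, 99, 96, 106, 182, 213, 218, 218, 220]
230 [91, 99, 98, 99, 94, 95, 98, 98, 95, 97, 99, 98, 100, 99, 96, 97, 101, 98, 98, 97, 99, 96, 96, 100, 96, 99, 95, 96, 94, 99, 99, 94, 93, 97, 96] [59, 58, 56, 59, 58, 56, 59, 78, 92, 100, 99, 99, 104, 100, 101, 101, 100, 100, 100, 99, 102, 103, 99, 98, 99, 102, 103, 103, 101, 100, 102, 104, 102, 104, 99, 98, 172, 213]
```

The edge fit gives a tilt of about 42.5° with the pads at bin z≈30. By touch the rail top is at about 210.5, so the lower lip is at about 157.5. I'll firm up the grip, lift, and cross over to the front of the rail.

Call:
creep_tool(
  plan=[
    [[0,0,0,0,0],[0,0,0,0,0],[0,0,-10,0,0],[0,0,-40,0,0],[0,0,-75,0,0],[0,0,-92,0,0],[30,0,-92,0,0],[70,0,-92,0,0],[110,0,-92,0,0],[145,0,-92,0,0],[167,0,-92,0,0],[167,0,-92,0,0]],
  ],
  grip_force=40,
)

```text
time_s: 12.58
position: [515.4, -76.1, 455.9]
tool_rot: [0.048, 0.999, 0.0, -0.001]
force: [1.0, -0.0, -1.4]
gripper_width: 0.601
grip_force: 45.2
```

Call:
creep_tool(
  plan=[
    [[0,0,20,0,0],[0,0,55,0,0],[0,0,95,0,0],[0,0,125,0,0],[0,0,137,0,0],[0,0,137,0,0],[0,0,137,0,0]],
  ],
)

```text
time_s: 13.45
position: [517.6, -76.5, 319.9]
tool_rot: [0.048, 0.999, -0.0, 0.001]
force: [-0.9, -0.2, -0.3]
gripper_width: 0.602
grip_force: 45.2
```

```bash
python3 - <<'E'
from h import *
f=grab('wrist');s=manip.read_state();g=f['color'].mean(2)
p=s['position']-[603.5,-85.4,0];print('rack',.9953*p[0]-.0968*p[1],.0968*p[0]+.9953*p[1],p[2],s['tool_rot'])
m=g[140:262,235:280].mean(1);print([f"{140+i}:{v:.0f}" for i,v in enumerate(m)])
E
```

```text
rack -86.48398735905386 0.5184601855470063 319.99628150985444 [ 4.79024431e-02  9.98851039e-01 -1.00799997e-04  1.39541507e-03]
['140:219', '141:218', '142:219', '143:218', '144:217', '145:217', '146:216', '147:216', '148:216', '149:216', '150:217', '151:217', '152:217', '153:213', '154:196', '155:160', '156:101', '157:73', '158:72', '159:71', '160:72', '161:71', '162:70', '163:69', '164:69', '165:69', '166:67', '167:68', '168:67', '169:66', '170:66', '171:65', '172:65', '173:64', '174:64', '175:63', '176:63', '177:63', '178:63', '179:63', '180:62', '181:62', '182:61', '183:61', '184:61', '185:61', '186:60', '187:60', '188:60', '189:60', '190:60', '191:59', '192:59', '193:59', '194:58', '195:58', '196:59', '197:58', '198:58', '199:57', '200:58', '201:57', '202:57', '203:57', '204:57', '205:56', '206:57', '207:57', '208:56', '209:57', '210:56', '211:56', '212:56', '213:56', '214:56', '215:56', '216:56', '217:56', '218:56', '219:55', '220:56', '221:55', '222:55', '223:56', '224:55', '225:55', '226:52', '227:47', '228:51', '229:53', '230:54', '231:54', '232:55', '233:55', '234:56', '235:56', '236:57', '237:57', '238:56', '239:54', '240:52', '241:48', '242:46', '243:49', '244:49', '245:49', '246:49', '247:51', '248:53', '249:54', '250:55', '251:54', '252:53', '253:55', '254:54', '255:55', '256:54', '257:54', '258:54', '259:54', '260:55', '261:54']
```

Call:
creep_tool(
  plan=[
    [[0,0,1.5,0,0],[-3.4,0,-2.2,0,0],[-6.8,0,-5.9,0,0],[-10.1,0,-9.6,0,0],[-13.5,0,-13.2,0,0],[-13.5,0,-13.2,0,0]],
  ],
)

```text
time_s: 14.25
position: [530.7, -77.7, 332.2]
tool_rot: [0.048, 0.999, -0.0, 0.0]
force: [0.2, 0.6, -1.1]
gripper_width: 0.607
grip_force: 45.2
```

Call:
creep_tool(
  plan=[
    [[-1.4,0,-1.5,0,0],[-2.7,0,-2.9,0,0],[-4,0,-4.4,0,0],[-5.4,0,-5.9,0,0],[-5.4,0,-5.9,0,0]],
  ],
)

```text
time_s: 14.88
position: [534.5, -78.1, 336.2]
tool_rot: [0.048, 0.999, 0.0, -0.003]
force: [-4.6, 0.3, -9.8]
gripper_width: 0.605
grip_force: 44.4
```

Contact at TCP z≈335 with downward force means the tongue tip met the upper lip's underside. The groove is about 5 mm lower relative to the bin than I assumed. I'll drop by about 7 mm and go in along the corrected line.

Call:
creep_tool(
  plan=[
    [[0,0,3,0,0],[0,0,7,0,0],[0,0,7,0,0]],
  ],
)

```text
time_s: 15.25
position: [536.5, -78.3, 331.7]
tool_rot: [0.048, 0.999, -0.0, 0.002]
force: [-1.1, -0.7, -1.0]
gripper_width: 0.602
grip_force: 45.1
```

Call:
creep_tool(
  plan=[
    [[-1.4,0,-1.5,0,0],[-2.7,0,-2.9,0,0],[-4,0,-4.4,0,0],[-4,0,-4.4,0,0]],
  ],
)

```text
time_s: 15.75
position: [539.8, -78.6, 335.4]
tool_rot: [0.048, 0.999, 0.0, 0.0]
force: [-0.6, -0.8, -0.8]
gripper_width: 0.606
grip_force: 45.1
```

Call:
creep_tool(
  plan=[
    [[-1.2,0,-1.5,0,0],[-2.4,0,-2.9,0,0],[-3.6,0,-4.4,0,0],[-3.6,0,-4.4,0,0]],
  ],
)

```text
time_s: 16.25
position: [543.4, -78.9, 339.7]
tool_rot: [0.048, 0.999, 0.0, 0.0]
force: [0.5, -0.5, -1.2]
gripper_width: 0.608
grip_force: 45.1
```

Call:
creep_tool(
  plan=[
    [[-1.5,0,-0.3,0,0],[-3,0,-0.6,0,0],[-4.5,0,-0.6,0,0],[-4.5,0,-0.6,0,0]],
  ],
)

```text
time_s: 16.75
position: [547.8, -79.4, 340.1]
tool_rot: [0.048, 0.999, 0.0, 0.0]
force: [-0.7, -0.6, -1.0]
gripper_width: 0.608
grip_force: 45.1
```

The tongue is inside and touching nothing. I'll relax the grip to 20 N and lower, so the lower lip swings the bin down about the pads.

Call:
creep_tool(
  plan=[
    [[0,0,0,0,0],[-1,0,0,0,0],[-1.5,0,2,0,0],[-1.5,0,4,0,0],[-1.5,0,6,0,0]],
  ],
  grip_force=20,
)

```text
time_s: 17.38
position: [549.5, -79.6, 334.4]
tool_rot: [0.048, 0.999, -0.0, 0.001]
force: [0.5, -0.6, 2.4]
gripper_width: 0.605
grip_force: 45.4
```

Call:
creep_tool(
  plan=[
    [[0,0,1.5,0,0],[0,0,3,0,0],[0,0,4.5,0,0],[0,0,6,0,0]],
  ],
)

```text
time_s: 17.88
position: [550.5, -79.7, 330.5]
tool_rot: [0.048, 0.999, -0.0, 0.004]
force: [2.2, -0.2, 9.2]
gripper_width: 0.603
grip_force: 46.3
```

Call:
creep_tool(
  plan=[
    [[0,0,0,0,0],[0,0,1,0,0],[0,0,1,0,0]],
  ],
  grip_force=20,
)

```text
time_s: 18.25
position: [550.5, -79.7, 329.5]
tool_rot: [0.048, 0.999, -0.0, 0.004]
force: [2.4, -0.0, 6.9]
gripper_width: 0.599
grip_force: 46.2
```

Call:
creep_tool(
  plan=[
    [[0,0,1,0,0],[0,0,2,0,0],[0,0,2,0,0]],
  ],
  grip_force=20,
)

```text
time_s: 18.62
position: [550.4, -79.7, 327.5]
tool_rot: [0.048, 0.999, -0.0, 0.004]
force: [2.2, -0.4, 8.2]
gripper_width: 0.602
grip_force: 46.3
```

Call:
creep_tool(
  plan=[
    [[0,0,1.5,0,0],[0,0,3,0,0],[0,0,4.5,0,0],[0,0,6,0,0]],
  ],
  grip_force=20,
)

```text
time_s: 19.12
position: [549.3, -79.6, 321.1]
tool_rot: [0.048, 0.999, -0.0, 0.001]
force: [-3.4, -0.4, 10.6]
gripper_width: 0.601
grip_force: 46.4
```

Call:
creep_tool(
  plan=[
    [[0,0,1.5,0,0],[0,0,3,0,0],[0,0,4.5,0,0],[0,0,6,0,0]],
  ],
  grip_force=20,
)

```text
time_s: 19.62
position: [548.7, -79.5, 314.8]
tool_rot: [0.048, 0.999, -0.0, 0.0]
force: [-5.1, 1.2, 10.2]
gripper_width: 0.604
grip_force: 46.4
```

Call:
creep_tool(
  plan=[
    [[1,0,1,0,0],[1,0,2.5,0,0],[1,0,4,0,0],[1,0,5,0,0]],
  ],
  grip_force=20,
)

```text
time_s: 20.12
position: [548.0, -79.5, 309.7]
tool_rot: [0.048, 0.999, -0.0, 0.001]
force: [-4.1, 0.6, 9.9]
gripper_width: 0.605
grip_force: 46.5
```

Call:
creep_tool(
  plan=[
    [[0,0,1.5,0,0],[0,0,3,0,0],[0,0,4.5,0,0],[0,0,5,0,0]],
  ],
  grip_force=20,
)

```text
time_s: 20.62
position: [548.0, -79.5, 304.7]
tool_rot: [0.048, 0.999, -0.0, 0.0]
force: [-3.2, 1.1, 9.7]
gripper_width: 0.608
grip_force: 46.6
```

Call:
creep_tool(
  plan=[
    [[0,0,1.5,0,0],[0,0,3,0,0],[0,0,4,0,0]],
  ],
  grip_force=20,
)

```text
time_s: 21.0
position: [548.1, -79.5, 300.6]
tool_rot: [0.048, 0.999, -0.0, 0.001]
force: [-4.3, 0.4, 9.9]
gripper_width: 0.602
grip_force: 46.9
```

Call:
creep_tool(
  plan=[
    [[0,0,1,0,0],[0,0,2,0,0],[0,0,3,0,0]],
  ],
  grip_force=20,
)

```text
time_s: 21.38
position: [548.3, -79.5, 297.7]
tool_rot: [0.048, 0.999, -0.0, 0.001]
force: [-2.5, -0.0, 9.0]
gripper_width: 0.607
grip_force: 47.0
```

```bash
python3 - <<'E'
from h import *
s=manip.read_state();print(s['position'],s['force'])
f=grab('wrist');g=f['color'].mean(2)
m=g[110:215,235:280].mean(1);print([f"{110+i}:{v:.0f}" for i,v in enumerate(m)])
for zp in(30,33):
  for th in(0,5,10,15):print(zp,th,[round(float(proj(f,binpt(s,x,z,th,zp))[0,1]),1) for x,z in((-45,0),(-45,36),(-42,36))])
E
```

```text
[548.26281066 -79.48959802 297.74804241] [-2.46799321 -0.02689871  8.98839918]
['110:230', '111:230', '112:229', '113:229', '114:229', '115:228', '116:229', '117:229', '118:230', '119:229', '120:230', '121:230', '122:229', '123:229', '124:229', '125:228', '126:228', '127:227', '128:228', '129:229', '130:229', '131:230', '132:229', '133:228', '134:228', '135:228', '136:227', '137:227', '138:227', '139:228', '140:228', '141:229', '142:228', '143:227', '144:227', '145:227', '146:226', '147:225', '148:225', '149:224', '150:225', '151:226', '152:225', '153:225', '154:224', '155:224', '156:224', '157:213', '158:180', '159:163', '160:162', '161:163', '162:141', '163:74', '164:72', '165:72', '166:72', '167:72', '168:71', '169:71', '170:70', '171:70', '172:69', '173:68', '174:68', '175:67', '176:67', '177:66', '178:66', '179:65', '180:65', '181:64', '182:63', '183:63', '184:62', '185:61', '186:61', '187:60', '188:60', '189:58', '190:57', '191:58', '192:60', '193:62', '194:65', '195:66', '196:67', '197:66', '198:66', '199:64', '200:61', '201:60', '202:71', '203:83', '204:83', '205:81', '206:81', '207:80', '208:81', '209:80', '210:80', '211:80', '212:80', '213:80', '214:80']
30 0 [165.6, 183.5, 190.5]
30 5 [162.2, 187.2, 194.1]
30 10 [159.2, 191.7, 198.4]
30 15 [156.9, 197.0, 203.5]
33 0 [165.6, 183.5, 190.5]
33 5 [161.7, 186.6, 193.5]
33 10 [158.2, 190.5, 197.2]
33 15 [155.3, 195.1, 201.6]
```

Call:
creep_tool(
  plan=[
    [[0,0,1,0,0],[0,0,2,0,0],[0,0,2.5,0,0]],
  ],
  grip_force=20,
)

```text
time_s: 21.8
position: [548.5, -79.5, 295.4]
tool_rot: [0.048, 0.999, -0.0, 0.002]
force: [-2.4, 0.7, 7.5]
gripper_width: 0.602
grip_force: 47.1
```

Call:
creep_tool(
  plan=[
    [[0,0,1,0,0],[0,0,2,0,0],[0,0,2,0,0]],
  ],
  grip_force=20,
)

```text
time_s: 22.18
position: [548.7, -79.6, 293.4]
tool_rot: [0.048, 0.999, -0.0, 0.002]
force: [-1.6, 0.0, 7.9]
gripper_width: 0.603
grip_force: 47.4
```

Call:
creep_tool(
  plan=[
    [[0,0,1,0,0],[0,0,1.5,0,0],[0,0,1.5,0,0]],
  ],
  grip_force=20,
)

```text
time_s: 22.55
position: [548.9, -79.5, 292.1]
tool_rot: [0.048, 0.999, -0.0, 0.002]
force: [-0.2, -0.2, 7.6]
gripper_width: 0.607
grip_force: 47.5
```

```bash
python3 - <<'E'
from h import *
f=grab('wrist');g=f['color'].mean(2)
m=g[150:215,235:280].mean(1);print([f"{150+i}:{v:.0f}" for i,v in enumerate(m)])
E
```

```text
['150:227', '151:227', '152:225', '153:223', '154:223', '155:223', '156:222', '157:222', '158:221', '159:210', '160:175', '161:159', '162:157', '163:156', '164:155', '165:139', '166:96', '167:69', '168:69', '169:68', '170:67', '171:67', '172:66', '173:66', '174:66', '175:66', '176:64', '177:64', '178:63', '179:63', '180:62', '181:62', '182:61', '183:61', '184:60', '185:60', '186:58', '187:58', '188:59', '189:62', '190:65', '191:67', '192:68', '193:68', '194:67', '195:65', '196:62', '197:60', '198:70', '199:84', '200:82', '201:82', '202:82', '203:82', '204:82', '205:81', '206:81', '207:81', '208:82', '209:81', '210:81', '211:81', '212:79', '213:79', '214:79']
```

Call:
creep_tool(
  plan=[
    [[0,0,1,0,0],[0,0,1.5,0,0],[0,0,1.5,0,0]],
  ],
  grip_force=20,
)

```text
time_s: 22.98
position: [549.0, -79.6, 290.7]
tool_rot: [0.048, 0.999, -0.0, 0.003]
force: [-0.7, -0.2, 8.2]
gripper_width: 0.604
grip_force: 47.6
```

Call:
creep_tool(
  plan=[
    [[0,0,1,0,0],[0,0,1.5,0,0],[0,0,1.5,0,0]],
  ],
  grip_force=20,
)

```text
time_s: 23.35
position: [549.3, -79.6, 289.3]
tool_rot: [0.048, 0.999, -0.0, 0.003]
force: [0.2, -0.5, 9.7]
gripper_width: 0.602
grip_force: 47.6
```

```bash
python3 - <<'E'
from h import *
f=grab('wrist');g=f['color'].mean(2)
m=g[160:205,235:280].mean(1);print([f"{160+i}:{v:.0f}" for i,v in enumerate(m)])
E
```

```text
['160:216', '161:191', '162:160', '163:155', '164:153', '165:153', '166:152', '167:139', '168:95', '169:68', '170:67', '171:67', '172:67', '173:66', '174:66', '175:65', '176:64', '177:65', '178:63', '179:63', '180:63', '181:62', '182:61', '183:61', '184:60', '185:59', '186:59', '187:61', '188:65', '189:69', '190:70', '191:71', '192:69', '193:67', '194:65', '195:62', '196:63', '197:74', '198:86', '199:86', '200:86', '201:86', '202:86', '203:85', '204:84']
```

Call:
creep_tool(
  plan=[
    [[0,0,1,0,0],[0,0,1.5,0,0],[0,0,1.5,0,0]],
  ],
  grip_force=20,
)

```text
time_s: 23.78
position: [549.4, -79.6, 288.1]
tool_rot: [0.048, 0.999, -0.0, 0.003]
force: [0.3, 0.0, 9.7]
gripper_width: 0.602
grip_force: 48.0
```

Call:
creep_tool(
  plan=[
    [[0,0,0.5,0,0],[0,0,1,0,0],[0,0,1,0,0]],
  ],
  grip_force=20,
)

```text
time_s: 24.15
position: [549.4, -79.6, 288.0]
tool_rot: [0.048, 0.999, -0.0, 0.004]
force: [-1.2, 1.1, 15.7]
gripper_width: 0.602
grip_force: 48.5
```

```bash
python3 - <<'E'
from h import *
f=grab('wrist');g=f['color'].mean(2)
m=g[165:203,235:280].mean(1);print([f"{165+i}:{v:.0f}" for i,v in enumerate(m)])
E
```

```text
['165:153', '166:153', '167:153', '168:137', '169:89', '170:67', '171:67', '172:67', '173:67', '174:66', '175:66', '176:65', '177:64', '178:64', '179:63', '180:63', '181:62', '182:62', '183:62', '184:61', '185:59', '186:61', '187:65', '188:69', '189:71', '190:73', '191:73', '192:70', '193:68', '194:65', '195:64', '196:76', '197:90', '198:89', '199:88', '200:87', '201:87', '202:87']
```

The force rose to 16 N at the bottom, so the back wall is flat on the rail. I'll relax the preload and open the fingers.

Call:
creep_tool(
  plan=[
    [[0,0,-0.7,0,0],[0,0,-1.2,0,0],[0,0,-1.2,0,0]],
  ],
  grip_force=20,
)

```text
time_s: 24.58
position: [549.4, -79.6, 288.1]
tool_rot: [0.048, 0.999, -0.0, 0.003]
force: [0.9, -0.2, 9.5]
gripper_width: 0.607
grip_force: 47.6
```

Call:
creep_tool(
  plan=[
    [[0,0,0,0,0.65],[0,0,0,0,0.7],[0,0,0,0,0.8],[0,0,0,0,0.9],[0,0,0,0,0.9],[0,0,0,0,0.9],[0,0,0,0,0.9]],
  ],
  grip_force=20,
)

```text
time_s: 25.45
position: [548.2, -79.4, 285.9]
tool_rot: [0.048, 0.999, 0.0, 0.0]
force: [-0.1, 0.0, 0.5]
gripper_width: 0.9
grip_force: 0.0
```

Call:
creep_tool(
  plan=[
    [[0,0,-8,0,0.9],[0,0,-25,0,0.9],[0,0,-50,0,0.9],[0,0,-80,0,0.9],[0,0,-110,0,0.9],[60,0,-120,0,0.9],[110,0,-120,0,0.9],[110,0,-120,0,0.9],[110,0,-120,0,0.9],[110,0,-120,0,0.9]],
  ],
)

```text
time_s: 26.7
position: [439.8, -69.1, 406.1]
tool_rot: [0.048, 0.999, -0.0, 0.0]
force: [-0.6, 0.4, 0.5]
gripper_width: 0.905
grip_force: 0.0
```

```bash
python3 - <<'E'
from h import *
f=grab('wrist');t=grab('top')
a=f['color'];c=proj(t,[[590,-85,150]])[0].astype(int)
b=t['color'][c[1]-40:c[1]+40,c[0]-52:c[0]+53]
cv2.imwrite('pics/fin.png',np.hstack([cv2.resize(a,(400,300)),cv2.resize(b,(400,300),interpolation=cv2.INTER_CUBIC)])[...,::-1])
E
```

```text
(no output)
```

View pics/fin.png

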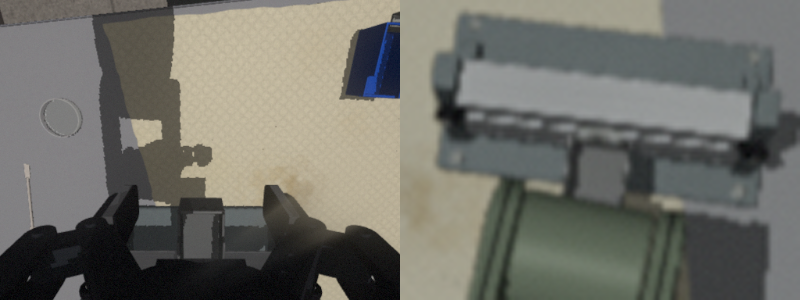

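The last picture shows the bin hanging square on the rail at mid-length (right half, about (600,165)), with the gripper clear. I'll hand in.

```bash
python3 -c "
from cell import manip
print(manip.hand_in())"
```

```text
the job is handed in; nothing more can be done
None
```

The grey bin hangs on the rail about midway along, with its tongue behind the upper lip, its back wall on the rail and the gripper clear. It was handed in at about 27 s, the highest wrist force I read was about 16 N, and I did not touch the jar, dish or timer.

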